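Clear the offcuts and hold the weld fixture's clamp in the green

ROBOT

A 7-joint arm with a two-finger parallel gripper is mounted at the origin on the work surface. World frame = base frame: x ahead of the robot, y to its left, z up, the work surface at z = 0. Lengths are in m, angles in rad, forces in N, time in s.
With the tool pointing down it reaches from about 0.4 to 0.875 m from the base axis. Payload 19.3 kg.
Tool frame: the origin (TCP) lies on the centre line of the jaws, within the pads' length; the fingertips stand 14 mm ahead of it and the grasp point (between the pads) lies 5 mm behind it; x points along the fingers, y is the direction in which the jaws open and shut, and the axes are right-handed (so a half turn about x gives the same grasp; the last joint's range is limited). The gripper opens to 85 mm and grips with 20 to 120 N. Pads are 22 mm wide; open, the fingers measure 114 mm over their backs; the gripper's body (76 mm by 85 mm) begins 54 mm behind the grasp point. The pads swing forward as they close: fully open they stand 13 mm farther back than shut.
Start: joints at [-1.265, 0.521, -0.036, 1.599, 0.021, 1.021, -0.113], TCP at [0.229, 0.581, 0.245] pointing down, gripper open.
Joint ranges: [-2.91, 2.91], [-0.3, 2.13], [-1.5, 1.42], [0.17, 2.43], [-1.26, 4.41], [0.16, 1.93], [-2.52, 2.52]. Speed limits (rad/s): [1.89, 1.89, 2.39, 2.39, 3.01, 3.01, 3.01].

INTERFACE

Orientations are given as [roll, pitch, yaw] about the fixed x, y, z axes, in that order (R = Rz(yaw) Ry(pitch) Rx(roll)).
In Python, from workcell import monitor, optics, bot gives the robot as it stands.
- The arm moves only by the tool arm_command, never from a script. Its arguments are lists of equal length, an entry for each row: "delta_pos": the shift along the tool's x, y, z as a fraction of full scale, a list of three; "rotation": the turn, a rotation vector about the tool's x, y, z as a fraction of full scale, a list of three. In form: {"delta_pos": [[dx, dy, dz], ...], "rotation": [[wx, wy, wz], ...]}. A call has 1 to 10 rows; each row shifts and turns the pose as measured when the row begins, along the tool's axes as they then stand; what a row does not reach is not made up. Full scale, the value 1, is 30 mm for a shift and 6 degrees for a turn. A row lasts 1/10 s, in which the tool goes at most 50 mm and 8.59 degrees, less where a joint would pass 70% of its speed; a pose out of reach is approached as far as the arm can. A call with a number of a shift or a turn outside -1 to 1 is refused whole. A call with a gripper value outside its range is refused whole. "gripper" is the closure, from -1 (fully open) to 1 (shut), so that 0 is half open, set as the call begins (left out, the last holds). The fingers move at their own pace and stop on an object; "grip_force" is the grip in N (left out, the last holds). Time passes only in rows, so rows that do not move let the fingers close. It gives the time, the measured TCP pose, the force and the opening at its end, in the units of the state.
- monitor.observe(): the state, without advancing time (a new reading comes with each control period).
- optics.grab_frame(name): name is "side" or "top" or "wrist"; returns the picture (420x560x3 uint8, red, green, blue); there is no depth.
- optics.camera_params(name): a dict with "fx", "fy", "cx", "cy" (pixels), "origin" and "rotation" of the camera in the world. Camera axes: x right, y down, z forward; pixel columns grow to the right and rows downward; lengths in m; the calibration is good to about 2 mm. The wrist camera is an equidistant fisheye: a pixel r from the principal point sees the ray r / f radians off the axis. A picture is of the moment at which its call begins: read the wrist's pose just before it. camera_params takes no time and is no camera call; for the wrist camera it gives the pose at the moment of the call.
- bot.job_done(): hands the job in, once; it reports no verdict.
The state is a dict: "clock": time; "qpos": joint angles; "qd": joint speeds; "joint_efforts": joint torques, N m; "position": TCP position; "tool_rot": TCP orientation; "force": force on the tool from outside, world axes, zero at the start; "moment": the same for the moment, N m; "grip_width": finger opening in m.
Only numpy, scipy, OpenCV 4.12 (cv2) and the standard library are available. Lean on these libraries where they do the work, as an engineer would, in place of code of your own. Each camera call takes 0.05 s, during which the arm holds its last target. There are 200 camera calls.

TASK

Clear the two metal offcuts off the white sheet in the weld fixture into the blue scrap bin, then press the fixture's red hand paddle down until the lever's yellow pointer stands in the green band of the gauge column, and keep it there for the welder. Finish while still holding the paddle down: do not let go. Leave the grinding disc, the tape roll and the studded plate on the bench where they are.

Things in the scene. Friction and masses are not known exactly. Their poses are not given: they have to be found in the camera images.
- fixture: Blue steel weld fixture fixed to the bench, placed anew and turned up to 0.25 rad each run: bed 310 mm (y) x 30 mm high, x from -130 to 120 mm. Origin: on its underside; x away from the robot, y left, z up. Grey bearing blocks 100 mm high at its rear. A clamp foot with rubber pad on the shaft hangs over the sheet's rear (fixture x 30 to 70 mm, y 50 mm, up to 115 mm high).
- sheet (a point): Centre of the top face of the white sheet fixed on the bed, 32 mm above the bench; 160 (fixture x) x 180 (y) mm. Brass locating pins at its front and rear edges rise 6 mm above it. The offcuts lie on its front two thirds.
- shaft (a point): Point on the axis of the lever's shaft, 85 mm above the bench, at fixture x 100 mm, y 0; the shaft runs along fixture y. Axes as the fixture's. From it the hand lever reaches towards the robot at fixture y = -120 mm, about 220 mm long.
- green_band (a point): Centre of the green band on the gauge column beside the lever (fixture x -44 mm, y -146 mm, 79 mm above the bench). Column 22 x 10 mm, top 130 mm above the bench: white above, green from 69 to 88 mm, red below. The lever's yellow pointer moves down along it.
- holddown (a joint): Shaft angle of lever and clamp foot, rad: 0 = lever fully up (sprung rest), grows as the paddle is pressed down, hard stop 0.52. Pointer in the green from 0.28 to 0.42, middle 0.35. The lever slopes up towards the robot by 0.30 - q at angle q. Vertical push needed on the paddle: about 4 N to start, 9 N mid-green; it springs back up when let go.
- paddle (a point): Centre of the top face of the red paddle at the lever's free end (50 x 50 x 12 mm); moves with the lever. It lies 190 mm from the shaft's axis along the lever and 6 mm above the lever's centre line, at fixture y = -120 mm: 147 mm above the bench with the lever up, about 81 mm in mid-green. Axes as the fixture's at rest.
- channel_offcut: Offcut of aluminium U-channel, loose on the white sheet with its open side down: 32 (x) x 50 (y) x 26 mm high, 4 mm walls, about 60 g. Origin at the centre of its underside, long side along its own y, so it is gripped across its own x (32 mm). Starts in the front two thirds of the sheet, long side within 0.5 rad of the fixture's y.
- bar_offcut: Turned brass bar end, loose on the white sheet: block 30 (x) x 36 (y) x 24 mm high with a boss of 18 mm diameter and 14 mm length on its +y end, 50 mm long in all, 120 to 250 g. Origin at the centre of the underside of the 50 mm length (block spans y -25 to 11 mm); gripped across its own x (30 mm). Starts like the other offcut; which of the two lies left varies.
- scrap_bin: Open-topped blue plastic scrap bin fixed to the bench, 210 (x) x 160 (y) x 90 mm high, walls and floor 4 mm. Origin at the centre of its underside. Stands left or right of the fixture.
- carton: Brown carton of finished studded plates, fixed, 200 (x) x 160 (y) x 85 mm, studs up to 105 mm above the bench; two flaps lean outward to about 125 mm from its centre. Origin at the centre of its underside. Not the scrap bin; stands on the other side of the fixture. Nothing goes in it.
- flap_disc: Bystander: red-brown grinding flap disc, 100 mm diameter, 12 mm thick, lying flat beyond the fixture. Origin at the centre of its underside.
- tape_roll: Bystander: roll of blue tape, 90 mm outer, 68 mm inner diameter, 45 mm high, lying flat beyond the fixture. Origin at the centre of its underside.
- studded_plate: Bystander: white plate 90 x 80 x 4 mm with an upright brass stud, 94 mm high in all, beyond the fixture. Origin at the centre of its underside.

How it is judged:
By the outcome, as a careful person would: the job done as asked, in the order asked, and still so for the second after the job is handed in, while the arm keeps its last pose, push and grip.
It also fails if it takes over 64 s, if anything falls off the work surface, if the arm or the gripper's body presses on something with over 40 N, if the wrist force passes 120 N, or if a joint passes its speed limit or range.

## Working session

There is one attempt and no reset: what is moved stays moved. The work goes in short steps, Python scripts to look and compute and a tool call to move; the robot and the scene stay as the last step left them, time stands still between calls to the robot, and variables do not carry over. Pictures are saved under pics/ and viewed, about 8 in all and at most 12, crops included, and the job is handed in when it is done.

Besides the shell and the picture viewer there is one more tool, called after "Emit:" as name(argument=value, ...), one argument or row to a line, values as JSON. arm_command: Moves the arm, as the interface text tells. Its arguments: {"type":"object","properties":{"delta_pos":{"type":"array","items":{"type":"array","items":{"type":"number"}}},"rotation":{"type":"array","items":{"type":"array","items":{"type":"number"}}},"gripper":{"type":"number"},"grip_force":{"type":"number"}},"required":["delta_pos","rotation"]}

```bash
mkdir -p pics; ls; python3 - <<'E'
from workcell import monitor, optics, bot
import cv2,numpy as np
s=monitor.observe()
print({k:np.round(v,3) for k,v in s.items()})
for n in ("top","side","wrist"):
    print(n,optics.camera_params(n))
a=optics.grab_frame("top");b=optics.grab_frame("side")
cv2.imwrite("pics/top0.png",a[:,:,::-1]);cv2.imwrite("pics/side0.png",b[:,:,::-1])
cv2.imwrite("pics/top0b.png",cv2.resize(a,(800,600),interpolation=cv2.INTER_CUBIC)[:,:,::-1])
cv2.imwrite("pics/side0b.png",cv2.resize(b,(800,600),interpolation=cv2.INTER_CUBIC)[:,:,::-1])
E
```

```text
pics
{'clock': np.float64(0.0), 'qpos': array([-1.265,  0.522, -0.036,  1.6  ,  0.021,  1.021, -0.113]), 'qd': array([ 0.001,  0.001, -0.003,  0.001,  0.   ,  0.001,  0.   ]), 'joint_efforts': array([ 1.0000e-03, -9.2711e+01,  1.9800e+00, -3.6992e+01,  1.8000e-02,
        8.0000e-03,  0.0000e+00]), 'position': array([0.229, 0.581, 0.245]), 'tool_rot': array([-1.498,  1.57 , -1.874]), 'force': array([-0.178,  0.263,  0.248]), 'moment': array([-0.039,  0.03 , -0.033]), 'grip_width': np.float64(0.085)}
top {'fx': 488.45845142364055, 'fy': 488.45845142364055, 'cx': 279.43702475269174, 'cy': 205.09148213915427, 'origin': array([0.54164405, 0.01923348, 1.17418996]), 'rotation': array([-3.05595013, -0.03146649, -1.58610141])}
side {'fx': 426.1125068887989, 'fy': 426.1125068887989, 'cx': 282.2879422455045, 'cy': 218.3541497137796, 'origin': array([ 0.14773816, -0.4308802 ,  0.8591197 ]), 'rotation': array([-2.44480854,  0.01222009, -0.80883074])}
wrist {'fx': 325.19226210127806, 'fy': 325.19226210127806, 'cx': 279.0815283358417, 'cy': 205.90038445032962, 'origin': array([0.16491778, 0.60609064, 0.37359392]), 'rotation': array([2.87068884e+00, 1.06793677e-03, 1.19431293e+00])}
```

View pics/top0b.png

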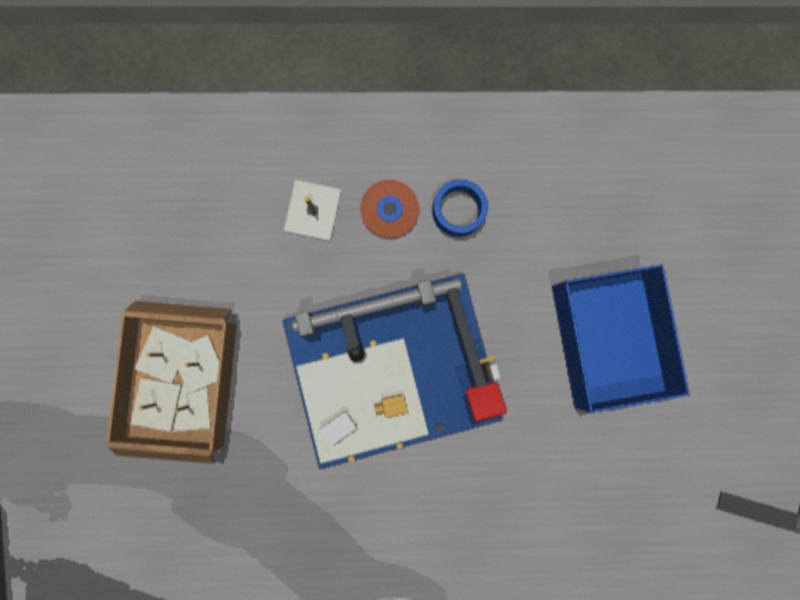

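View pics/side0b.png

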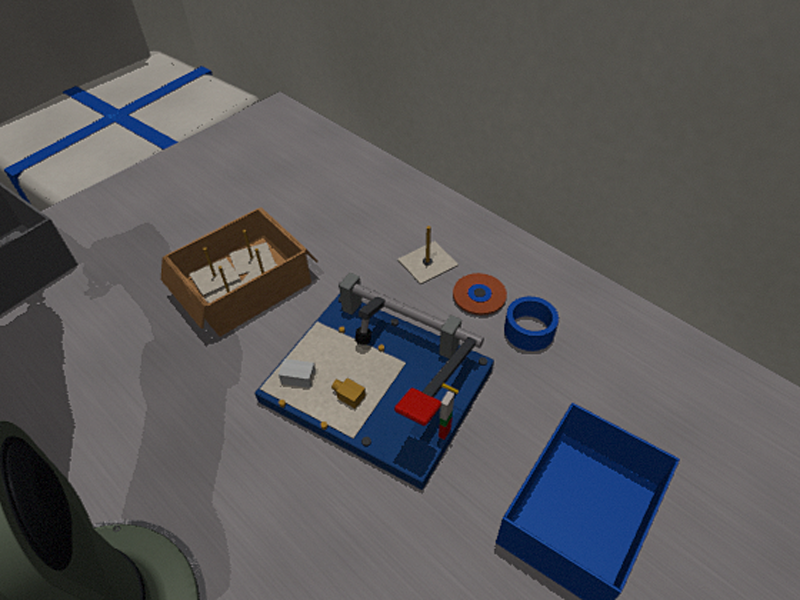

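Top view: the fixture is centred at about (395,365), with the channel at (338,427), the bar at (392,406) and the paddle at (486,401). The bin is on the right at (620,338) and the carton on the left. Next I'll make enlarged crops.

```bash
python3 - <<'E'
import cv2,numpy as np
a=cv2.imread("pics/top0.png");b=cv2.imread("pics/side0.png")
# top crop: cols 195-360 rows 190-330
A=cv2.resize(a[215:325,200:300],None,fx=5,fy=5,interpolation=cv2.INTER_CUBIC)[:, :]
B=cv2.resize(b[215:320,175:275],None,fx=5,fy=5,interpolation=cv2.INTER_CUBIC)
A=cv2.resize(a[230:325,205:300],(400,400),interpolation=cv2.INTER_CUBIC)
B=cv2.resize(b[220:315,175:270],(400,400),interpolation=cv2.INTER_CUBIC)
C=np.hstack([A,B])
for i in range(0,800,50): cv2.line(C,(i,0),(i,5),(0,0,255),1)
for i in range(0,400,50): cv2.line(C,(0,i),(5,i),(0,0,255),1);cv2.line(C,(400,i),(405,i),(0,0,255),1)
cv2.imwrite("pics/crop1.png",C)
A=cv2.resize(a[185:330,195:360],(400,352),interpolation=cv2.INTER_CUBIC)
E
```

```text
(no output)
```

View pics/crop1.png

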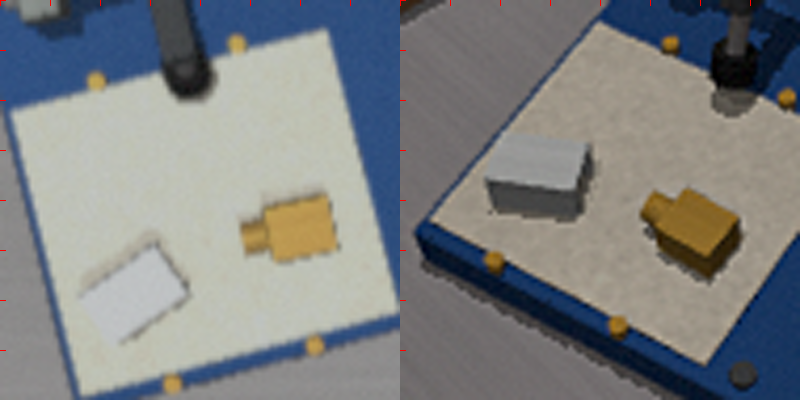

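```bash
cat > h.py <<'E'
import numpy as np, cv2
from scipy.spatial.transform import Rotation as Ro
from workcell import monitor, optics, bot
def cam(n):
    c=optics.camera_params(n); return c,Ro.from_euler('xyz',c['rotation']),np.array(c['origin'])
def ray(n,u,v,C=None):
    c,R,o=C or cam(n)
    x,y=(u-c['cx'])/c['fx'],(v-c['cy'])/c['fy']
    if n=='wrist':
        r=np.hypot(x,y); d=np.array([x/r*np.sin(r),y/r*np.sin(r),np.cos(r)]) if r>0 else np.array([0,0,1.])
    else: d=np.array([x,y,1.])
    d=R.apply(d); return o,d/np.linalg.norm(d)
def atz(n,u,v,z,C=None):
    o,d=ray(n,u,v,C); return o+d*(z-o[2])/d[2]
def tri(*rs):
    A=sum(np.eye(3)-np.outer(d,d) for o,d in rs); b=sum((np.eye(3)-np.outer(d,d))@o for o,d in rs)
    p=np.linalg.solve(A,b); g=[np.linalg.norm(np.cross(p-o,d)) for o,d in rs]; return p,max(g)
def proj(n,p,C=None):
    c,R,o=C or cam(n); q=R.inv().apply(np.asarray(p)-o)
    if n=='wrist':
        th=np.arctan2(np.hypot(q[0],q[1]),q[2]); k=th/np.hypot(q[0],q[1]); return np.array([c['cx']+c['fx']*q[0]*k,c['cy']+c['fy']*q[1]*k])
    return np.array([c['cx']+c['fx']*q[0]/q[2],c['cy']+c['fy']*q[1]/q[2]])
def step(target, R=None, n=None):
    "distance in tool axes (units of 30mm) and turn (units of 6deg) to a world target"
    s=monitor.observe(); Rt=Ro.from_euler('xyz',s['tool_rot'])
    d=Rt.inv().apply(np.asarray(target)-s['position'])/.03
    w=(Rt.inv()*R).as_rotvec()/np.radians(6) if R is not None else np.zeros(3)
    return d,w
def down(jaw):
    "tool pointing down with jaw axis y at world angle jaw"
    x=np.array([0,0,-1.]); y=np.array([np.cos(jaw),np.sin(jaw),0]); return Ro.from_matrix(np.c_[x,y,np.cross(x,y)])
E
cat > m1.py <<'E'
from h import *
k=95/400
T=lambda u,v:(205+(u+.5)*k-.5,230+(v+.5)*k-.5)
S=lambda u,v:(175+(u+.5)*k-.5,220+(v+.5)*k-.5)
F=lambda u,v:((u+.5)*.7-.5,(v+.5)*.7-.5)
def show(n,a,b): p,g=tri(ray('top',*a),ray('side',*b)); print(n,np.round(p,4),'gap',round(g,4)); return p
show('channel top',T(135.75,293.5),S(138.5,162))
show('bar blk top',T(301.5,226.5),S(298,221.5))
show('sheet FL',T(80,398),S(32,222)); show('sheet RL',T(8,110),S(205,22))
show('paddle',F(486.5,400),F(420,405))
show('bin RL',F(553,283),F(573,404)); show('bin RR',F(662,265),F(679,459))
for n,z,P in (('chan',.058,[(80,296),(155,243),(190,290),(118,345)]),('bar',.056,[(265,203),(328,194),(338,247),(275,262)]),('sheet',.032,[(8,110),(327,30),(400,315),(80,398)])):
    q=np.array([atz('top',*T(*p),z) for p in P])[:,:2]; e=np.roll(q,-1,0)-q
    print(n,q.mean(0).round(4),np.linalg.norm(e,axis=1).round(4),np.degrees(np.arctan2(e[:,1],e[:,0])).round(1)); print(q.round(3).tolist())
for n,z,P in (('paddle',.147,[(466,388),(498,381),(507,411),(475,420)]),('bin',.09,[(553,283),(662,265),(689,396),(577,412)])):
    q=np.array([atz('top',*F(*p),z) for p in P])[:,:2]; e=np.roll(q,-1,0)-q
    print(n,q.mean(0).round(4),np.linalg.norm(e,axis=1).round(4),np.degrees(np.arctan2(e[:,1],e[:,0])).round(1)); print(q.round(3).tolist())
E
python3 m1.py
```

```text
channel top [0.4248 0.0822 0.0572] gap 0.0005
bar blk top [ 0.4587 -0.0073  0.0548] gap 0.0003
sheet FL [0.3675 0.1135 0.0289] gap 0.0012
sheet RL [0.5252 0.1516 0.0285] gap 0.0022
paddle [ 0.4709 -0.1406  0.1433] gap 0.0006
bin RL [ 0.6549 -0.2706  0.0707] gap 0.009
bin RR [ 0.6742 -0.4338  0.09  ] gap 0.0005
chan [0.4253 0.0818] [0.0486 0.0313 0.0479 0.033 ] [ -55.8 -143.8  126.2   37.5]
[[0.425, 0.112], [0.452, 0.071], [0.427, 0.053], [0.398, 0.091]]
bar [ 0.4591 -0.0074] [0.0343 0.0288 0.0348 0.0319] [ -82.9 -170.1  102.2    8.9]
[[0.472, 0.012], [0.476, -0.022], [0.448, -0.027], [0.44, 0.007]]
sheet [0.4659 0.0454] [0.1811 0.1611 0.1801 0.1613] [ -76.8 -166.5  103.2   13.9]
[[0.524, 0.153], [0.565, -0.024], [0.408, -0.061], [0.367, 0.114]]
paddle [ 0.4708 -0.1397] [0.0483 0.0454 0.0489 0.0481] [ -78.8 -164.6  104.4   14.6]
[[0.489, -0.11], [0.498, -0.157], [0.454, -0.169], [0.442, -0.122]]
bin [ 0.5587 -0.3616] [0.177  0.2089 0.1785 0.2036] [ -81.4 -171.    96.9    8.6]
[[0.647, -0.258], [0.674, -0.433], [0.468, -0.466], [0.446, -0.289]]
```

```bash
python3 - <<'E'
from h import *
s=monitor.observe(); M=Ro.from_euler('xyz',s['tool_rot']).as_matrix(); print(M.round(3))
F=lambda u,v:((u+.5)*.7-.5,(v+.5)*.7-.5)
q=np.array([atz('top',*F(*p),.09) for p in [(567,283),(662,265),(689,396),(590,411)]]);print(q.round(3),q.mean(0).round(3))
for j in (36,36+180):
    print(j,step([.425,.082,.245],down(np.radians(j))))
    print('after turn', down(np.radians(j)).inv().apply(np.array([.425,.082,.245])-s['position'])/.03)
c=cam('wrist'); print('cam in tool',M.T@(c[2]-s['position']))
E
```

```text
[[-0.     0.367  0.93 ]
 [-0.001  0.93  -0.367]
 [-1.    -0.001  0.   ]]
[[ 0.647 -0.28   0.09 ]
 [ 0.674 -0.433  0.09 ]
 [ 0.468 -0.466  0.09 ]
 [ 0.447 -0.309  0.09 ]] [ 0.559 -0.372  0.09 ]
36 (array([ 7.00540223e-03, -1.30811422e+01,  1.21738299e+01]), array([5.41105152e+00, 3.42024469e-03, 9.30025766e-03]))
after turn [-7.21638425e-03 -4.50169788e+00  1.72931526e+01]
216 (array([ 7.00540223e-03, -1.30811422e+01,  1.21738299e+01]), array([-2.45889452e+01, -1.23048606e-02,  4.52521164e-03]))
after turn [-7.21638425e-03  4.50169788e+00 -1.72931526e+01]
cam in tool [-0.12888195 -0.00049533 -0.06907222]
```

Emit:
arm_command(
  delta_pos=[
    [0,0,0],
    [0,0,0],
    [0,0,0],
    [0,0,0],
    [0,0,0],
    [0,0,0],
    [0,-0.25,0.96],
    [0,-0.25,0.96],
    [0,-0.25,0.96],
    [0,-0.25,0.96],
  ],
  rotation=[
    [0.9,0,0],
    [0.9,0,0],
    [0.9,0,0],
    [0.9,0,0],
    [0.9,0,0],
    [0.9,0,0],
    [0,0,0],
    [0,0,0],
    [0,0,0],
    [0,0,0],
  ],
  gripper=-1,
  grip_force=50,
)

```text
clock: 1.1
position: [0.2684, 0.467, 0.2409]
tool_rot: [-1.07, 1.563, -2.03]
force: [1.0, 0.8, -0.4]
grip_width: 0.0854
```

Emit:
arm_command(
  delta_pos=[
    [0,-0.25,0.96],
    [0,-0.25,0.96],
    [0,-0.25,0.96],
    [0,-0.25,0.96],
    [0,-0.25,0.96],
    [0,-0.25,0.96],
    [0,-0.25,0.96],
    [0,-0.25,0.96],
    [0,-0.25,0.96],
    [0,-0.25,0.96],
  ],
  rotation=[
    [0,0,0],
    [0,0,0],
    [0,0,0],
    [0,0,0],
    [0,0,0],
    [0,0,0],
    [0,0,0],
    [0,0,0],
    [0,0,0],
    [0,0,0],
  ],
)

```text
clock: 2.1
position: [0.3739, 0.1751, 0.2416]
tool_rot: [-1.136, 1.561, -2.095]
force: [0.7, -0.3, 0.2]
grip_width: 0.0856
```

```bash
python3 - <<'E'
from h import *
s=monitor.observe(); print(s['clock'],s['position'],s['qpos'].round(2),s['grip_width'])
print(step([.425,.082,.12],down(np.radians(36))))
C=cam('wrist'); im=optics.grab_frame('wrist'); cv2.imwrite('pics/w1.png',im[:,:,::-1])
cv2.imwrite('pics/w1b.png',cv2.resize(im,(800,600),interpolation=cv2.INTER_CUBIC)[:,:,::-1])
print('channel pred x10/7',proj('wrist',[.425,.082,.058],C)/.7,'bar',proj('wrist',[.459,-.0075,.055],C)/.7,'paddle',proj('wrist',[.4708,-.14,.147],C)/.7)
E
```

```text
2.1 [0.37390719 0.17512834 0.24162498] [-0.8   0.2   0.25  2.13 -0.06  0.83  0.1 ] 0.08556313945978913
(array([ 4.07245275, -0.35117309,  3.50216157]), array([-0.15888603,  0.03981972,  0.08762323]))
channel pred x10/7 [387.31714465 403.29361657] bar [361.53187488 492.65380826] paddle [285.73727808 643.7314306 ]
```

View pics/w1b.png

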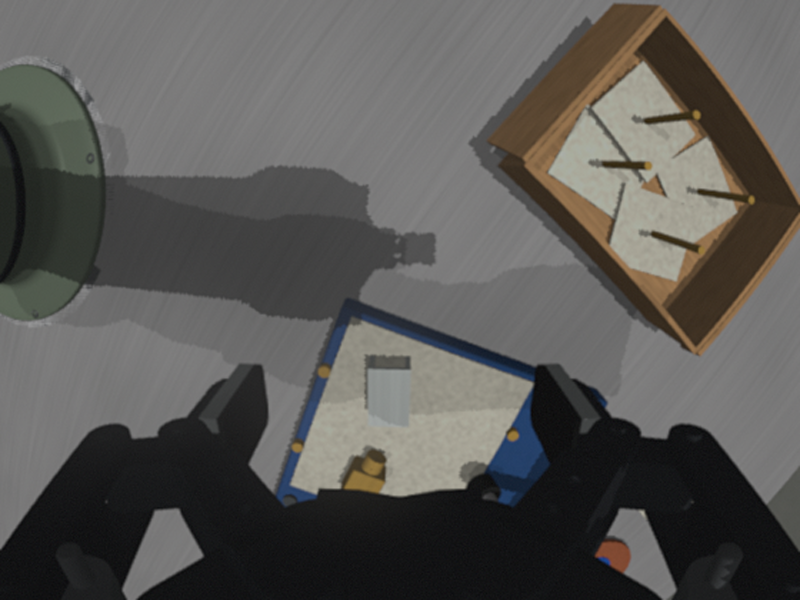

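The wrist view shows the channel at (389,397), against a prediction of (387,403), and it lies square to the jaws. The measurements agree, so I'll approach it.

Emit:
arm_command(
  delta_pos=[
    [0,-0.09,0.88],
    [0,-0.09,0.88],
    [0,-0.09,0.88],
    [0.5,-0.09,0.86],
    [1,0,0.1],
    [1,0,0],
    [0.5,0,0],
    [0,0,0],
  ],
  rotation=[
    [-0.04,0.01,0.02],
    [-0.04,0.01,0.02],
    [-0.04,0.01,0.02],
    [-0.04,0.01,0.02],
    [0,0,0],
    [0,0,0],
    [0,0,0],
    [0,0,0],
  ],
)

```text
clock: 2.95
position: [0.4311, 0.0701, 0.1495]
tool_rot: [0.301, 1.569, -0.648]
force: [-0.5, 0.2, 1.1]
grip_width: 0.0859
```

```bash
python3 - <<'E'
from h import *
s=monitor.observe(); print(s['clock'],s['position'],s['qpos'].round(2),s['force'])
print(step([.4255,.082,.05],down(np.radians(36))))
E
```

```text
2.95 [0.4310773  0.07006461 0.14946131] [-0.52  0.4   0.28  2.18 -0.19  0.59  0.52] [-0.454443    0.22325349  1.08104899]
(array([ 3.31454749,  0.07843355, -0.43839665]), array([-0.06485766,  0.0193218 , -0.00592676]))
```

Emit:
arm_command(
  delta_pos=[
    [0.3,0.08,-0.44],
    [0.8,0,0],
    [0.8,0,0],
    [0.5,0,0],
    [0,0,0],
  ],
  rotation=[
    [-0.06,0.02,0],
    [0,0,0],
    [0,0,0],
    [0,0,0],
    [0,0,0],
  ],
)

```text
clock: 3.45
position: [0.4255, 0.087, 0.0773]
tool_rot: [1.691, 1.566, 0.752]
force: [-0.2, 0.1, 0.7]
grip_width: 0.0857
```

```bash
python3 - <<'E'
from h import *
s=monitor.observe(); print(s['clock'],s['position'],s['force'])
print(step([.4255,.082,.05],down(np.radians(36))))
E
```

```text
3.45 [0.42553728 0.08703062 0.07725337] [-0.2380668   0.12052448  0.69563901]
(array([ 0.90782409, -0.104754  ,  0.13518868]), array([ 0.03051958, -0.00613861, -0.04997732]))
```

Emit:
arm_command(
  delta_pos=[
    [0.5,-0.1,0.12],
    [0.35,0,0],
    [0.05,0,0],
  ],
  rotation=[
    [0.03,0,-0.05],
    [0,0,0],
    [0,0,0],
  ],
)

```text
clock: 3.75
position: [0.4261, 0.0846, 0.0517]
tool_rot: [1.732, 1.568, 0.792]
force: [0.2, 0.0, -0.4]
grip_width: 0.0856
```

Emit:
arm_command(
  delta_pos=[
    [0,0,0],
    [0,0,0],
    [0,0,0],
    [0,0,0],
    [0,0,0],
    [0,0,0],
    [0,0,0],
    [0,0,0],
  ],
  rotation=[
    [0,0,0],
    [0,0,0],
    [0,0,0],
    [0,0,0],
    [0,0,0],
    [0,0,0],
    [0,0,0],
    [0,0,0],
  ],
  gripper=1,
  grip_force=40,
)

```text
clock: 4.55
position: [0.4271, 0.0857, 0.0543]
tool_rot: [1.562, 1.564, 0.622]
force: [-0.1, -0.2, -0.3]
grip_width: 0.0314
```

Emit:
arm_command(
  delta_pos=[
    [-0.6,0,0],
    [-0.9,0,0],
    [-1,0,0],
    [-1,0,0],
    [-1,0,0],
    [-1,0,0],
    [-0.8,0,0],
    [0,0,0],
  ],
  rotation=[
    [0,0,0],
    [0.4,0,0],
    [0.8,0,0],
    [0.9,0,0],
    [0.9,0,0],
    [0.9,0,0],
    [0.6,0,0],
    [0,0,0],
  ],
)

```text
clock: 5.35
position: [0.425, 0.0842, 0.2498]
tool_rot: [2.733, 1.566, 1.301]
force: [0.1, 0.6, -1.0]
grip_width: 0.0313
```

```bash
python3 - <<'E'
from h import *
s=monitor.observe(); print(s['clock'],s['position'],s['force'],s['grip_width'],s['qpos'].round(2))
print(step([.603,-.365,.24],down(np.radians(9))))
E
```

```text
5.35 [0.42502558 0.0841524  0.24983232] [ 0.1274656   0.55546202 -1.02347354] 0.03128870913832936 [-0.76  0.23  0.51  2.09 -0.16  0.85 -0.02]
(array([ 0.26582051,  3.80237003, 15.6501202 ]), array([-0.17390087, -0.04206245, -0.01867496]))
```

Emit:
arm_command(
  delta_pos=[
    [0,0.24,0.7],
    [0,0.24,0.97],
    [0,0.24,0.97],
    [0,0.24,0.97],
    [0,0.24,0.97],
    [0,0.24,0.97],
    [0,0.24,0.97],
    [0,0.24,0.97],
    [0,0.24,0.97],
    [0,0.24,0.97],
  ],
  rotation=[
    [-0.1,0,0],
    [-0.1,0,0],
    [0,0,0],
    [0,0,0],
    [0,0,0],
    [0,0,0],
    [0,0,0],
    [0,0,0],
    [0,0,0],
    [0,0,0],
  ],
)

```text
clock: 6.35
position: [0.5437, -0.1885, 0.2405]
tool_rot: [-2.694, 1.561, 2.199]
force: [0.3, 0.7, -0.3]
grip_width: 0.0315
```

Emit:
arm_command(
  delta_pos=[
    [0,0.24,0.97],
    [0,0.24,0.97],
    [0,0.24,0.97],
    [0,0.24,0.97],
    [0,0.2,0.6],
    [0,0,0],
  ],
  rotation=[
    [0,0,0],
    [0,0,0],
    [0,0,0],
    [0,0,0],
    [0,0,0],
    [0,0,0],
  ],
)

```text
clock: 6.95
position: [0.6021, -0.3234, 0.23]
tool_rot: [-2.43, 1.553, 2.466]
force: [-0.9, -0.0, -1.0]
grip_width: 0.031
```

```bash
python3 - <<'E'
from h import *
s=monitor.observe(); print(s['clock'],s['position'],s['force'],s['grip_width'],s['qpos'].round(2))
print(step([.603,-.365,.06],down(np.radians(9))))
E
```

```text
6.95 [ 0.60205343 -0.32339217  0.23000442] [-0.89768287 -0.02659803 -1.03819178] 0.031034642334361165 [ 0.11  0.7   0.51  1.45 -0.36  1.11  0.87]
(array([ 5.6501923 , -0.15648431,  1.44505541]), array([ 0.25003484, -0.12613553,  0.11176878]))
```

Emit:
arm_command(
  delta_pos=[
    [0,-0.1,0.75],
    [0.3,-0.05,0.65],
    [0.8,0,0],
    [0.8,0,0],
    [0.8,0,0],
    [0.8,0,0],
    [0.8,0,0],
    [0.6,0,0],
    [0.3,0,0],
    [0,0,0],
  ],
  rotation=[
    [0.12,-0.06,0.06],
    [0.12,-0.06,0.06],
    [0,0,0],
    [0,0,0],
    [0,0,0],
    [0,0,0],
    [0,0,0],
    [0,0,0],
    [0,0,0],
    [0,0,0],
  ],
)

```text
clock: 7.95
position: [0.6005, -0.3645, 0.0557]
tool_rot: [-2.632, 1.562, 2.239]
force: [-0.2, 0.4, 0.3]
grip_width: 0.0309
```

```bash
python3 - <<'E'
from h import *
s=monitor.observe(); print(s['clock'],s['position'],s['force'],s['grip_width'],s['qpos'].round(2))
print(step([.603,-.365,.06],down(np.radians(9))))
E
```

```text
7.95 [ 0.60049089 -0.36454944  0.05572891] [-0.2305294   0.39068157  0.25244315] 0.030859475049413866 [ 0.22  0.91  0.42  1.5  -0.45  0.83  0.96]
(array([-0.14292289,  0.07959852,  0.0269613 ]), array([ 0.01646403, -0.07324025,  0.04096995]))
```

Emit:
arm_command(
  delta_pos=[
    [0,0,0],
    [0,0,0],
    [0,0,0],
    [0,0,0],
    [-0.6,0,0],
    [-1,0,0],
    [-1,0,0],
    [-1,0,0],
    [-1,0,0],
    [-1,0,0],
  ],
  rotation=[
    [0,0,0],
    [0,0,0],
    [0,0,0],
    [0,0,0],
    [0,0,0],
    [0,0,0],
    [0,0,0],
    [0,0,0],
    [0,0,0],
    [0,0,0],
  ],
  gripper=-0.1,
)

```text
clock: 8.95
position: [0.6007, -0.3659, 0.2373]
tool_rot: [-2.779, 1.564, 2.092]
force: [-0.5, -0.7, 0.9]
grip_width: 0.0468
```

```bash
python3 - <<'E'
from h import *
s=monitor.observe(); print(s['clock'],s['position'],s['force'],s['grip_width'],s['qpos'].round(2))
print(step([.459,-.0075,.23],down(np.radians(9))))
E
```

```text
8.95 [ 0.60066336 -0.36590337  0.23726246] [-0.50499672 -0.66923531  0.86645935] 0.046785252447916675 [ 0.18  0.72  0.51  1.39 -0.37  1.13  0.9 ]
(array([  0.32245204,  -2.7818635 , -12.53952688]), array([ 0.00958764, -0.05643508,  0.02145851]))
```

Emit:
arm_command(
  delta_pos=[
    [0,-0.2,-0.8],
    [0,-0.22,-0.97],
    [0,-0.22,-0.97],
    [0,-0.22,-0.97],
    [0,-0.22,-0.97],
    [0,-0.22,-0.97],
    [0,-0.22,-0.97],
    [0,-0.22,-0.97],
    [0,-0.22,-0.97],
    [0,-0.22,-0.97],
  ],
  rotation=[
    [0,0,0],
    [0,0,0],
    [0,0,0],
    [0,0,0],
    [0,0,0],
    [0,0,0],
    [0,0,0],
    [0,0,0],
    [0,0,0],
    [0,0,0],
  ],
  gripper=-1,
)

```text
clock: 9.95
position: [0.4885, -0.0909, 0.2573]
tool_rot: [1.451, 1.551, 0.03]
force: [0.4, -0.4, 0.1]
grip_width: 0.0856
```

Emit:
arm_command(
  delta_pos=[
    [0,-0.22,-0.97],
    [0,-0.22,-0.97],
    [0,-0.1,-0.5],
    [0,0,0],
  ],
  rotation=[
    [0,0,0],
    [0,0,0],
    [0,0,0],
    [0,0,0],
  ],
)

```text
clock: 10.35
position: [0.4595, -0.0157, 0.262]
tool_rot: [1.64, 1.544, 0.221]
force: [0.8, 0.2, -0.1]
grip_width: 0.0856
```

```bash
python3 - <<'E'
from h import *
s=monitor.observe(); print(s['clock'],s['position'],s['force'],s['grip_width'],s['qpos'].round(2))
print(step([.459,-.0075,.12],down(np.radians(9))))
C=cam('wrist');im=optics.grab_frame('wrist')[:,:,::-1]; t=optics.grab_frame('top')[:,:,::-1]
print(proj('wrist',[.459,-.0075,.055],C))
W=cv2.resize(im,(800,600))[250:550,200:600]; 
T=cv2.resize(t[170:320,370:520],(400,400),interpolation=cv2.INTER_CUBIC)[50:350]
cv2.imwrite('pics/wt.png',np.hstack([W,T]))
E
```

```text
10.35 [ 0.45945488 -0.01574253  0.26200139] [ 0.76576738  0.19228266 -0.08737882] 0.08559479542455257 [-0.56  0.25  0.57  2.04 -0.19  0.87  0.26]
(array([ 4.73291244, -0.09911753, -0.26517534]), array([-0.04489717, -0.01694208, -0.25390197]))
[276.0420542  175.43042171]
```

View pics/wt.png

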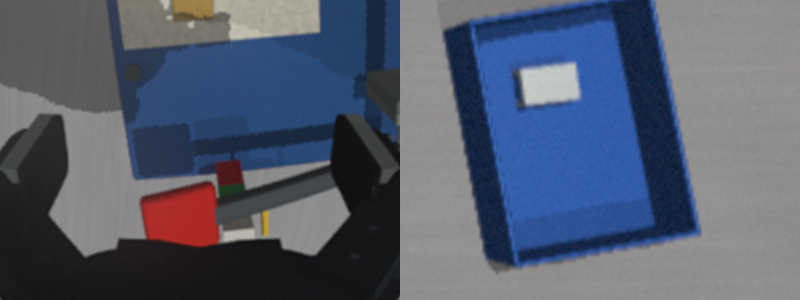

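The channel lies on the bin floor (right half, about (548,85)). The bar is at its predicted place in the wrist view. Next I'll descend on the bar.

Emit:
arm_command(
  delta_pos=[
    [0.5,-0.1,-0.27],
    [1,0,0],
    [1,0,0],
    [1,0,0],
    [0.8,0,0],
    [0.4,0,0],
    [0,0,0],
  ],
  rotation=[
    [0,0,-0.25],
    [0,0,0],
    [0,0,0],
    [0,0,0],
    [0,0,0],
    [0,0,0],
    [0,0,0],
  ],
)

```text
clock: 11.15
position: [0.4565, -0.0143, 0.1125]
tool_rot: [-1.603, 1.565, -3.032]
force: [0.9, -0.9, 0.6]
grip_width: 0.0853
```

```bash
python3 - <<'E'
from h import *
s=monitor.observe(); print(s['clock'],s['position'],s['force'],s['grip_width'],s['qpos'].round(2))
print(step([.459,-.0065,.05],down(np.radians(9.3))))
E
```

```text
11.15 [ 0.45648493 -0.01433519  0.11246745] [ 0.92826271 -0.90226293  0.58603167] 0.08533872475869013 [-0.41  0.52  0.41  2.15 -0.4   0.54  0.44]
(array([ 2.08157329,  0.13176509, -0.24635048]), array([-0.19827198, -0.00232349,  0.05466103]))
```

Emit:
arm_command(
  delta_pos=[
    [0.4,0.13,-0.25],
    [0.7,0,0],
    [0.5,0,0],
    [0.2,0,0],
    [0,0,0],
  ],
  rotation=[
    [-0.2,0,0.05],
    [0,0,0],
    [0,0,0],
    [0,0,0],
    [0,0,0],
  ],
)

```text
clock: 11.65
position: [0.4602, -0.0086, 0.0571]
tool_rot: [-1.462, 1.569, -2.874]
force: [0.6, -0.1, -0.4]
grip_width: 0.0857
```

```bash
python3 - <<'E'
from h import *
s=monitor.observe(); print(s['clock'],s['position'],s['force'],s['grip_width'],s['qpos'].round(2))
print(step([.459,-.0065,.05],down(np.radians(9.3))))
E
```

```text
11.65 [ 0.46024244 -0.00855867  0.05709675] [ 0.61049766 -0.13410869 -0.42047008] 0.08572150337255346 [-0.35  0.63  0.31  2.17 -0.46  0.41  0.5 ]
(array([ 0.23660229, -0.02957592, -0.07435545]), array([-0.03518734,  0.00208348,  0.01932398]))
```

Emit:
arm_command(
  delta_pos=[
    [0.25,0,-0.07],
    [0.05,0,0],
  ],
  rotation=[
    [0,0,0],
    [0,0,0],
  ],
)

```text
clock: 11.85
position: [0.4606, -0.0066, 0.0487]
tool_rot: [-1.097, 1.57, -2.51]
force: [0.7, 0.0, 0.4]
grip_width: 0.0854
```

Emit:
arm_command(
  delta_pos=[
    [0,0,0],
    [0,0,0],
    [0,0,0],
    [0,0,0],
    [0,0,0],
    [0,0,0],
    [0,0,0],
    [0,0,0],
    [0,0,0],
  ],
  rotation=[
    [0,0,0],
    [0,0,0],
    [0,0,0],
    [0,0,0],
    [0,0,0],
    [0,0,0],
    [0,0,0],
    [0,0,0],
    [0,0,0],
  ],
  gripper=1,
  grip_force=60,
)

```text
clock: 12.75
position: [0.461, -0.0064, 0.0499]
tool_rot: [1.297, 1.57, -0.115]
force: [-0.0, -0.3, -1.5]
grip_width: 0.0285
```

Emit:
arm_command(
  delta_pos=[
    [-0.5,0,0],
    [-0.9,0,0],
    [-1,0,0],
    [-1,0,0],
    [-1,0,0],
    [-1,0,0],
    [-0.8,0,0],
    [0,0,0],
  ],
  rotation=[
    [0,0,0],
    [0,0,0],
    [0,0,0],
    [0,0,0],
    [0,0,0],
    [0,0,0],
    [0,0,0],
    [0,0,0],
  ],
)

```text
clock: 13.55
position: [0.4596, -0.0071, 0.2421]
tool_rot: [-1.58, 1.568, -2.994]
force: [-0.1, 0.2, -2.5]
grip_width: 0.0289
```

```bash
python3 - <<'E'
from h import *
s=monitor.observe(); print(s['clock'],s['position'],s['force'],s['grip_width'],s['qpos'].round(2))
print(step([.513,-.38,.24],down(np.radians(9))))
E
```

```text
13.55 [ 0.45961243 -0.00709614  0.24207017] [-0.11754163  0.18459702 -2.45739463] 0.028858884229237124 [-0.58  0.3   0.58  2.04 -0.22  0.86  0.28]
(array([ 0.06921961, -0.1818558 , 12.55555342]), array([-0.00361678, -0.00026999,  0.02946317]))
```

Emit:
arm_command(
  delta_pos=[
    [0,0,0.7],
    [0,-0.02,0.97],
    [0,-0.02,0.97],
    [0,-0.02,0.97],
    [0,-0.02,0.97],
    [0,-0.02,0.97],
    [0,-0.02,0.97],
    [0,-0.02,0.97],
    [0,-0.02,0.97],
    [0,-0.02,0.97],
  ],
  rotation=[
    [0,0,0],
    [0,0,0],
    [0,0,0],
    [0,0,0],
    [0,0,0],
    [0,0,0],
    [0,0,0],
    [0,0,0],
    [0,0,0],
    [0,0,0],
  ],
)

```text
clock: 14.55
position: [0.4984, -0.2921, 0.2338]
tool_rot: [-2.179, 1.56, 2.699]
force: [-0.5, 0.4, -1.7]
grip_width: 0.0287
```

Emit:
arm_command(
  delta_pos=[
    [0,0,0.97],
    [0,0,0.97],
    [0,0,0.6],
    [0,0,0],
  ],
  rotation=[
    [0,0,0],
    [0,0,0],
    [0,0,0],
    [0,0,0],
  ],
)

```text
clock: 14.95
position: [0.5089, -0.3737, 0.228]
tool_rot: [-2.129, 1.555, 2.745]
force: [0.4, 0.6, -1.9]
grip_width: 0.0286
```

```bash
python3 - <<'E'
from h import *
s=monitor.observe(); print(s['clock'],s['position'],s['force'],s['grip_width'],s['qpos'].round(2))
print(step([.513,-.38,.06],down(np.radians(9))))
E
```

```text
14.95 [ 0.50894858 -0.37367495  0.22803924] [ 0.38922592  0.61921994 -1.94723128] 0.02862021309220046 [ 0.18  0.62  0.56  1.61 -0.36  1.03  1.01]
(array([5.59730169, 0.17512492, 0.27728205]), array([ 0.04848689, -0.08052405,  0.12962474]))
```

Emit:
arm_command(
  delta_pos=[
    [0.4,0.17,0.28],
    [0.9,0,0],
    [0.9,0,0],
    [0.9,0,0],
    [0.9,0,0],
    [0.8,0,0],
    [0.5,0,0],
    [0.2,0,0],
    [0,0,0],
  ],
  rotation=[
    [0.05,-0.08,0.13],
    [0,0,0],
    [0,0,0],
    [0,0,0],
    [0,0,0],
    [0,0,0],
    [0,0,0],
    [0,0,0],
    [0,0,0],
  ],
)

```text
clock: 15.85
position: [0.5132, -0.3749, 0.0508]
tool_rot: [-2.656, 1.564, 2.214]
force: [0.5, -0.3, -1.7]
grip_width: 0.0288
```

Emit:
arm_command(
  delta_pos=[
    [0,0,0],
    [0,0,0],
    [0,0,0],
    [0,0,0],
    [-0.6,0,0],
    [-1,0,0],
    [-1,0,0],
    [-1,0,0],
    [-1,0,0],
    [-1,0,0],
  ],
  rotation=[
    [0,0,0],
    [0,0,0],
    [0,0,0],
    [0,0,0],
    [0,0,0],
    [0,0,0],
    [0,0,0],
    [0,0,0],
    [0,0,0],
    [0,0,0],
  ],
  gripper=-0.1,
)

```text
clock: 16.85
position: [0.5136, -0.3761, 0.228]
tool_rot: [-2.91, 1.566, 1.96]
force: [0.8, 0.7, 0.2]
grip_width: 0.0471
```

```bash
python3 - <<'E'
from h import *
s=monitor.observe(); print(s['clock'],s['position'],s['force'],s['grip_width'],s['qpos'].round(2))
print(step([.4708,-.14,.19],down(np.radians(13.5))))
print('jaw103',step([.4708,-.14,.19],down(np.radians(-76.5))))
E
```

```text
16.85 [ 0.51355751 -0.37606433  0.22799825] [0.78206691 0.74436059 0.24973998] 0.047067738655958744 [ 0.19  0.62  0.56  1.6  -0.37  1.03  1.01]
(array([ 1.30279519, -0.17713546, -7.9890656 ]), array([-0.7520928 , -0.04339024,  0.00846666]))
jaw103 (array([ 1.30279519, -0.17713546, -7.9890656 ]), array([14.24787837, -0.02713627,  0.04029379]))
```

Emit:
arm_command(
  delta_pos=[
    [0,0,0],
    [0,0.02,-0.9],
    [0,0.02,-0.95],
    [0,0.02,-0.95],
    [0,0.02,-0.95],
    [0,0.02,-0.95],
    [0,0.02,-0.95],
    [0,0.02,-0.95],
    [0,0.02,-0.95],
    [0,0,0],
  ],
  rotation=[
    [-0.75,0,0],
    [0,0,0],
    [0,0,0],
    [0,0,0],
    [0,0,0],
    [0,0,0],
    [0,0,0],
    [0,0,0],
    [0,0,0],
    [0,0,0],
  ],
  gripper=1,
)

```text
clock: 17.85
position: [0.4625, -0.1507, 0.2371]
tool_rot: [1.254, 1.56, -0.083]
force: [0.5, -0.8, 1.2]
grip_width: -0.0
```

```bash
python3 - <<'E'
from h import *
s=monitor.observe(); print(s['clock'],s['position'],s['force'],s['grip_width'],s['qpos'].round(2))
print(step([.463,-.1388,.18],down(np.radians(13.5))))
W=optics.grab_frame('wrist')[:,:,::-1]; t=optics.grab_frame('top')[:,:,::-1]
cv2.imwrite('pics/wt2.png',np.hstack([cv2.resize(W,(400,300)),cv2.resize(t[160:310,330:530],(400,300),interpolation=cv2.INTER_CUBIC)]))
E
```

```text
17.85 [ 0.46254716 -0.15066512  0.23705576] [ 0.48269414 -0.80305811  1.19833318] -2.2998773438482574e-05 [-0.26  0.35  0.58  1.99 -0.26  0.85  0.7 ]
(array([ 1.90155288,  0.08657982, -0.38770922]), array([-0.02084028,  0.03236495, -0.09835654]))
```

View pics/wt2.png

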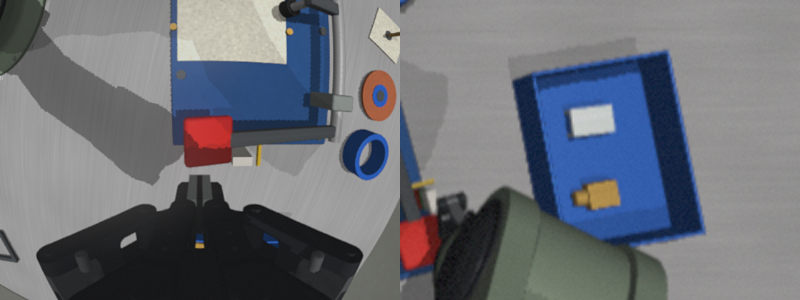

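Both offcuts are in the bin and the sheet is clear (wrist view left, top view right). Now the press.

Emit:
arm_command(
  delta_pos=[
    [0.2,0.08,-0.5],
    [0.8,0,0],
    [0.7,0,0],
    [0.3,0,0],
    [0,0,0],
  ],
  rotation=[
    [-0.02,0.03,-0.1],
    [0,0,0],
    [0,0,0],
    [0,0,0],
    [0,0,0],
  ],
)

```text
clock: 18.45
position: [0.4629, -0.1396, 0.1756]
tool_rot: [0.288, 1.568, -1.054]
force: [-0.5, 0.6, 0.6]
grip_width: -0.0002
```

```bash
python3 - <<'E'
from h import *
s=monitor.observe(); print(s['clock'],s['position'],s['force'],s['grip_width'],s['qpos'].round(2))
print(step([.4618,-.1340,.0955],down(np.radians(13.5))))
E
```

```text
18.45 [ 0.46290708 -0.13959188  0.17564887] [-0.46377012  0.64526464  0.62915367] -0.00020299811342624132 [-0.23  0.45  0.52  2.05 -0.33  0.72  0.73]
(array([ 2.67106747,  0.00408549, -0.19770656]), array([-0.06200412,  0.02791134, -0.00817365]))
```

Emit:
arm_command(
  delta_pos=[
    [0.3,0,-0.2],
    [0.4,0,0],
    [0.4,0,0],
    [0.4,0,0],
  ],
  rotation=[
    [-0.06,0.03,0],
    [0,0,0],
    [0,0,0],
    [0,0,0],
  ],
)

```text
clock: 18.85
position: [0.4626, -0.1339, 0.1304]
tool_rot: [1.462, 1.566, 0.126]
force: [-2.9, -0.9, 7.3]
grip_width: 0.0
```

Emit:
arm_command(
  delta_pos=[
    [0.4,0,0],
    [0.4,0,0],
    [0.3,0,0],
  ],
  rotation=[
    [0,0,0],
    [0,0,0],
    [0,0,0],
  ],
)

```text
clock: 19.15
position: [0.4621, -0.1341, 0.0955]
tool_rot: [1.543, 1.567, 0.206]
force: [-1.3, 1.1, 9.3]
grip_width: 0.0
```

```bash
python3 - <<'E'
from h import *
s=monitor.observe(); print(s['clock'],s['position'],s['force'],s['grip_width'],s['qpos'].round(2))
print(step([.4618,-.1340,.0955],down(np.radians(13.5))))
E
```

```text
19.15 [ 0.4620951  -0.13408273  0.09550093] [-1.2530569   1.08580555  9.32236889] 3.280309551881921e-05 [-0.14  0.58  0.41  2.11 -0.45  0.53  0.83]
(array([-6.75152102e-06, -8.92638908e-03, -4.96846069e-03]), array([-0.01000531,  0.00114466, -0.03990272]))
```

Emit:
arm_command(
  delta_pos=[
    [0,0,0],
    [0,0,0],
    [0,0,0],
  ],
  rotation=[
    [0,0,0],
    [0,0,0],
    [0,0,0],
  ],
)

```text
clock: 19.45
position: [0.4621, -0.1341, 0.0942]
tool_rot: [1.65, 1.566, 0.313]
force: [-3.9, 0.7, 10.1]
grip_width: 0.0
```

```bash
python3 - <<'E'
from h import *
s=monitor.observe(); print(s['clock'],s['position'],s['force'],s['qpos'].round(2))
sd=optics.grab_frame('side')[:,:,::-1]; t=optics.grab_frame('top')[:,:,::-1]
p=proj('side',[.4418,-.157,.079]); print('band pred',p)
g=lambda z:np.array([.5203,-.0047])+np.array([[.9724,-.2334],[.2334,.9724]])@[-.044,-.146]
print({z:proj('side',[*g(z),z]).round(1).tolist() for z in (.069,.079,.088,.13)})
x,y=map(int,proj('side',[*g(0),.09]))
A=cv2.resize(sd[y-40:y+35,x-50:x+50],(800,600),interpolation=cv2.INTER_CUBIC); print('crop origin',x-50,y-40,'scale 8')
cv2.imwrite('pics/press.png',A)
cv2.imwrite('pics/topP.png',cv2.resize(t,(800,600)))
s=monitor.observe(); print(s['clock'],s['position'],s['force'])
E
```

```text
19.45 [ 0.46214607 -0.13408522  0.09415337] [-3.88063542  0.72221425 10.14594338] [-0.14  0.58  0.4   2.11 -0.45  0.53  0.83]
band pred [289.45051924 314.12825713]
{0.069: [312.1, 294.3], 0.079: [312.3, 291.9], 0.088: [312.5, 289.7], 0.13: [313.4, 278.9]}
crop origin 262 249 scale 8
19.55 [ 0.46217593 -0.13406759  0.09423632] [-3.25905311  0.02252919  9.45284635]
```

View pics/press.png

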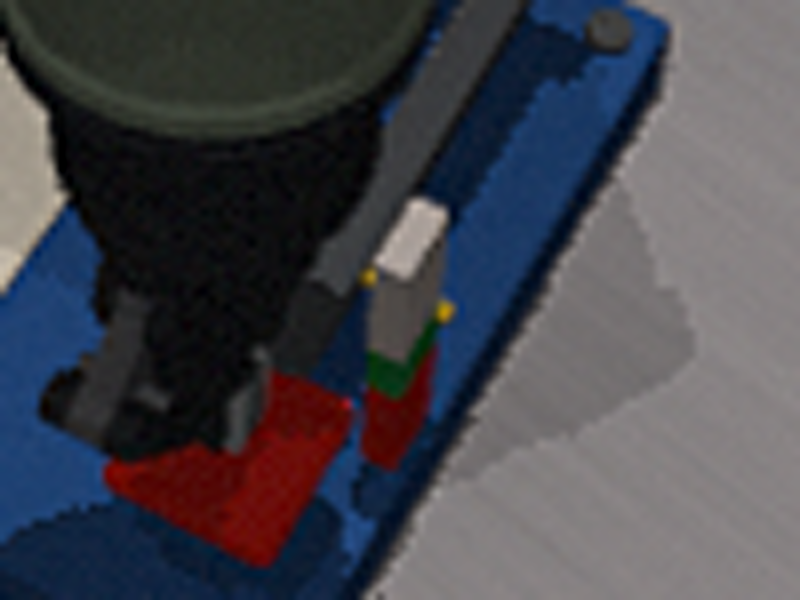

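```bash
python3 - <<'E'
from h import *
Rf=np.array([[.9724,-.2334],[.2334,.9724]]); o2=np.array([.5203,-.0047])
for uv in ((307.8,283.1),(317.3,287.3)):
    o,d=ray('side',*uv); of=np.r_[Rf.T@(o[:2]-o2),o[2]]; df=np.r_[Rf.T@d[:2],d[2]]
    for xf in (-.033,-.03,-.025):
        print(uv,xf,(of+df*(xf-of[0])/df[0]).round(4))
# same for green edges on rear-right vertical edge x_f=-.033,y=-.151
print({z:(proj('side',[*(o2+Rf@[-.033,-.151]),z])-[262,249]+.5)*8 for z in (.069,.088,.13)})
E
```

```text
(307.8, 283.1) -0.033 [-0.033  -0.1294  0.0846]
(307.8, 283.1) -0.03 [-0.03   -0.128   0.0792]
(307.8, 283.1) -0.025 [-0.025  -0.1257  0.0702]
(317.3, 287.3) -0.033 [-0.033  -0.1517  0.0862]
(317.3, 287.3) -0.03 [-0.03   -0.1504  0.0808]
(317.3, 287.3) -0.025 [-0.025  -0.1484  0.0718]
{0.069: array([440.85274336, 343.0123986 ]), 0.088: array([444.47627293, 305.68913305]), 0.13: array([452.92526912, 218.66234834])}
```

View pics/topP.png

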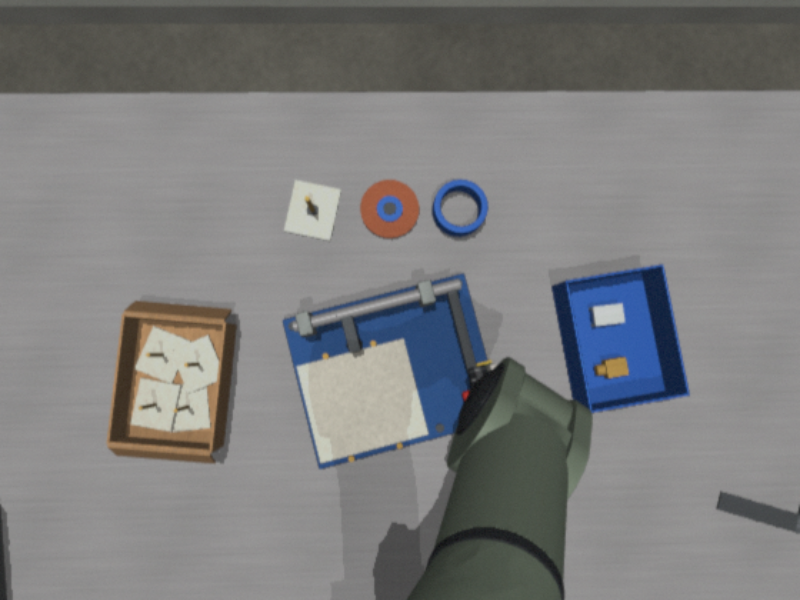

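```bash
python3 - <<'E'
from h import *
for i in range(12): optics.grab_frame('side')
s=monitor.observe(); print(s['clock'],s['position'],s['force'],s['qd'].round(3))
if abs(s['position'][2]-.0945)<.003 and 7<s['force'][2]<13: print(bot.job_done())
E
```

```text
20.15 [ 0.46214439 -0.13407504  0.09426672] [-3.11846824 -0.4875519   9.13950989] [-0.001  0.001  0.001  0.    -0.001 -0.001 -0.001]
the job is handed in; nothing more can be done
None
```

Both offcuts are in the blue scrap bin, and I handed the job in at about 20 s with the closed gripper still holding the red paddle down.

- **Offcuts:** I moved the channel first and then the brass bar. The last top view shows both on the bin floor and the sheet clear. The grinding disc, tape roll and studded plate are where they started.
- **Paddle:** It was still steady 0.7 s after the press had settled, with the tool at z = 94 mm. That puts the paddle top at about 80 mm, where mid-green is about 81 mm. The vertical force was about 9 N, as expected mid-green, with about 3 N of sideways friction.
- **Pointer:** From the side view I make the pointer about 80 mm above the bench, inside the green band of 69 to 88 mm. This is the least certain check. The pointer passes behind the column, and a few millimetres' error in its assumed position would shift the reading by several millimetres (70 to 86 mm over the positions I tried). The tool height and the force point the same way.

No check failed or disagreed with another.

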